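# Step a flange under the inspection pointer

### The job

Using the upright post of the x-y slide table, bring the centre of the flange's round pad under the tip of the fixed pointer and hold it still there for about a second, then do the same with its square pad. Finally leave the centre of the long pad under the tip, with the post released. Do not touch the flange or the pointer, and leave the other things on the table where they are.

Things in the scene. Friction and masses are not known exactly. Their poses are not given: they have to be found in the camera images.
- post (a point): Round upright steel post, 24 mm thick, from 69 (a 33 mm black collar) to 130 mm above the table, on an arm of the carrier on the robot's side, 150 mm from the flange's centre. Gripped from above, any finger direction. Point: on its axis, 112 mm above the table; x axis towards the flange's centre along the lower slide, y along the upper. Moving it level carries the flange along without turning.
- saddle (a joint): Lower slide of the x-y table, metres along the post frame's x axis (growing away from the robot), range -0.075 to 0.065. About 2.5 N of friction, no spring: it stays where it is left. It starts near the robot's end.
- carrier (a joint): Upper slide, metres along the post frame's y axis (growing to the robot's left), range -0.065 to 0.065. About 2.5 N of friction, no spring: it stays where it is left. It carries the flange and the post. All three pads can be brought under the tip within both ranges.
- plate: The flange: a black disc 148 mm across, 12 mm thick, top 76 mm above the table, clamped on the carrier at an unknown angle and not turning; on it three bright steel pads 4 mm high, about 70 mm apart, and small dark screw heads. Origin: on its axis, at table height.
- round_pad (a point): Round bright pad on the flange, 28 mm across. Given point: the centre of its top face, 80 mm above the table. It moves with the carrier and never comes off.
- square_pad (a point): Square bright pad on the flange, 26 x 26 mm. Given point: the centre of its top face, 80 mm above the table. It moves with the carrier and never comes off.
- long_pad (a point): Long narrow bright pad on the flange, 42 x 14 mm. Given point: the centre of its top face, 80 mm above the table. It moves with the carrier and never comes off.
- pointer: The pointer stand, fixed to the table: a dark round foot 90 mm across and a steel column 20 mm thick and 222 mm tall, 215 mm from the tip (+y of its frame, to the left); from a black clamp at 160 mm height a thin straight rod slopes down to the tip. Origin: on the table right below the tip.
- tip (a point): The free lower end of the pointer's sloping rod, 86 mm above the table, 6 mm above the pads' top faces. It is fixed; the pads are brought under it.
- v_block: loose steel V-block, 90 x 60 x about 55 mm. A bystander: leave it alone. Origin: under its middle, on the table.
- plug_gauge: loose upright steel plug gauge, 38 mm across, 75 mm tall. A bystander: leave it alone. Origin: under its middle, on the table.
- gauge_stack: loose stack of steel gauge blocks, 35 x 70 x 50 mm. A bystander: leave it alone. Origin: under its middle, on the table.
- square: loose engineer's square lying flat, dark stock 120 mm, blade 100 mm, 18 mm high. A bystander: leave it alone. Origin: under its middle, on the table.
- gauge_case: loose closed green case, 110 x 160 x 35 mm. A bystander: leave it alone. Origin: under its middle, on the table.
- driver: loose screwdriver lying flat. A bystander: leave it alone. Origin: under its middle, on the table.
- mug: loose white mug, 80 mm across, 95 mm tall. A bystander: leave it alone. Origin: under its middle, on the table.

How it is judged:
On the way, in this order (a step that is already met when the one before it is completed fails the run):
1. the round pad's centre is under the tip (4 mm) and held still (horizontal distance between round_pad and tip below 0.004 m and velocity of joint saddle between -0.01 and 0.01 m/s and velocity of joint carrier between -0.01 and 0.01 m/s), for 0.5 s.
2. the square pad's centre is under the tip (4 mm) and held still (horizontal distance between square_pad and tip below 0.004 m and velocity of joint saddle between -0.01 and 0.01 m/s and velocity of joint carrier between -0.01 and 0.01 m/s), for 0.5 s.
At the end, for the whole second after the job is handed in: the long pad's centre is within 4 mm horizontally of the pointer's tip, both slides are at rest, and the post is released (horizontal distance between long_pad and tip below 0.004 m and velocity of joint saddle between -0.01 and 0.01 m/s and velocity of joint carrier between -0.01 and 0.01 m/s); the robot touches nothing.
It fails at once if the robot touches the flange with more than 2 N (contact force between any of the fingers, the arm and plate above 2 N).
It fails at once if the robot touches the pointer or its stand with more than 2 N (contact force between any of the fingers, the arm and pointer above 2 N).
It fails at once if a bystander is moved by more than 20 mm (distance of any of v_block, plug_gauge, gauge_stack, square, gauge_case, driver, mug from where it was at the start of the episode above 0.02 m).
It also fails if it takes over 48 s, if anything falls off the work surface, if the arm or the gripper's body presses on something with over 40 N, if the wrist force passes 120 N, or if a joint passes its speed limit or range.

### The arm

A 7-joint arm with a two-finger parallel gripper is mounted at the origin on the work surface. World frame = base frame: x ahead of the robot, y to its left, z up, the work surface at z = 0. Lengths are in m, angles in rad, forces in N, time in s.
With the tool pointing down it reaches from about 0.425 to 0.825 m from the base axis. Payload 3.6 kg.
Tool frame: the origin (TCP) lies midway between the tips of the shut fingers; the grasp point (between the pads) lies env.pinch_z behind it (env.pinch_z is the distance from the TCP to the grasp point, in m); z points along the fingers, x is the direction in which the jaws open and shut, and the axes are right-handed (so a half turn about z gives the same grasp; the last joint's range is limited). The gripper opens to 85 mm and grips with 20 to 120 N. Pads are 22 mm wide; open, the fingers measure 114 mm over their backs; the gripper's body (76 mm by 85 mm) begins 54 mm behind the grasp point. The pads swing forward as they close: fully open they stand 13 mm farther back than shut.
Start: joints at [-1.159, 0.615, -0.013, 1.423, 0.008, 1.103, -0.04], TCP at [0.276, 0.588, 0.231] pointing down, gripper open.
Joint ranges: [-3.12, 3.12], [-0.3, 2.06], [-1.34, 1.32], [0.26, 2.42], [-1.36, 4.5], [0.01, 1.98], [-2.84, 2.84]. Speed limits (rad/s): [2.79, 2.79, 3.14, 3.14, 3.14, 3.14, 3.14].

### API

Orientations are given as [roll, pitch, yaw] about the fixed x, y, z axes, in that order (R = Rz(yaw) Ry(pitch) Rx(roll)).
In Python, from cell import env, move_gripper, sensors, eyes, order gives the robot as it stands. Calls block until the motion is done:
- env.move_to(position, orientation): joint-space move of the TCP to a pose.
- env.movel(position, attitude=None, v=0.15, until_force=None): straight line of the TCP; attitude=None keeps the orientation; v is the mean speed in m/s. With until_force (N) it stops when the force on the tool has changed by that much, and returns True; else False.
- env.movej(angles): joint-space move.
- move_gripper(opening, squeeze=None): finger opening in m; squeeze is the grip in N (None keeps the last); returns when the fingers have stopped.
- env.sleep(seconds).
- env.ik(position, orientation): joint angles nearest the present ones, or None.
- sensors.sense(): the state.
- eyes.camera(name): name is "scene" or "top"; returns the picture (384x512x3 uint8, blue, green, red); there is no depth.
- eyes.calibration(name): a dict with "fovy" (degrees; the focal length in pixels is half the picture's height over the tangent of half this angle, whatever the lens; pixels are square), "cx", "cy" (the principal point, pixels), "D" ([k1, k2, p1, p2, k3] as OpenCV has them; the pictures are not rectified), "extrinsics" (4x4, takes a point from camera to world coordinates). Camera axes: x right, y up, looking along -z (the intrinsics and any distortion apply to the point x, -y, -z); pixel columns grow to the right and rows downward; lengths in m; the calibration is good to about 2 mm. A picture is of the moment at which its call begins. calibration takes no time and is no camera call.
A pose or a line that the arm cannot do raises env.IKError and nothing moves.
- order.hand_in(): hands the job in, once; it reports no verdict.
Trained networks look in the newest picture that a camera, given by its name, has taken for a name from the list of things; names that differ only in an ending like _2 or _b are one class to them, and where a whole thing is asked for, a point or a joint stands for the part that bears it (a point fixed in the world has none). Each returns a list of dicts, best first, with "confidence" (0 to 1); they miss things now and then, are a little off and sometimes report something else, mostly with a low value. They report only what shows in the picture. A call takes as long as a camera call.
- eyes.spot_in(camera, label): "rect" ([centre column, centre row, width, height] in pixels, round what is visible of it).
- eyes.mark_of(camera, label): "xy" ([column, row] in pixels: a listed point, or the origin of a listed thing).
The state is a dict: "clock": time; "q": joint angles; "dq": joint speeds; "effort": joint torques, N m; "tool_pos": TCP position; "tcp_rot": TCP orientation; "contact_force": force on the tool from outside, world axes, zero at the start; "wrist_torque": the same for the moment, N m; "width": finger opening in m.
Only numpy, scipy, OpenCV 4.12 (cv2) and the standard library are available. Lean on these libraries where they do the work, as an engineer would, in place of code of your own. Each camera call takes 0.05 s, during which the arm holds its last target. There are 200 camera calls.

## Working session

There is one attempt and no reset: what is moved stays moved. The work goes in short steps, each a Python script; the robot and the scene stay as the last script left them, time stands still between calls to the robot, and variables do not carry over. Pictures are saved under pics/ and viewed, about 8 in all and at most 12, crops included, and the job is handed in when it is done.

```bash
ls; mkdir -p pics
python3 - <<'E'
from cell import env, move_gripper, sensors, eyes, order
import cv2
for c in("scene","top"):
    cv2.imwrite(f"pics/{c}0.png",eyes.camera(c))
    k=eyes.calibration(c);print(c,k)
    for l in("round_pad","square_pad","long_pad","tip","post","plate","pointer"):
        print(l,[(d["xy"],d["confidence"]) for d in eyes.mark_of(c,l)][:3])
print(env.pinch_z,sensors.sense())
E
```

```text
pics
scene {'fovy': 42.740047696157916, 'cx': 250.6066097171713, 'cy': 194.36515542287066, 'D': array([0.02705362, 0.        , 0.        , 0.        , 0.        ]), 'extrinsics': array([[ 0.61125976, -0.64833252,  0.45390136,  1.20604802],
       [ 0.79136957,  0.49361086, -0.36066955, -0.52974879],
       [ 0.00978315,  0.57966651,  0.81479509,  1.21264519],
       [ 0.        ,  0.        ,  0.        ,  1.        ]])}
round_pad [([251.0, 208.7], 0.57)]
square_pad [([273.3, 204.0], 0.6)]
long_pad [([262.4, 194.4], 0.73)]
tip [([279.8, 221.5], 0.92), ([230.0, 285.4], 0.38), ([262.8, 217.1], 0.35)]
post [([217.8, 163.8], 0.74)]
plate [([264.9, 217.9], 0.93)]
pointer []
top {'fovy': 51.633935062253244, 'cx': 253.16365156624536, 'cy': 190.90743813805537, 'D': array([-0.08218843,  0.        ,  0.        ,  0.        ,  0.        ]), 'extrinsics': array([[ 0.01591807,  0.99035929, -0.13760482,  0.42699681],
       [-0.99962338,  0.01268582, -0.02433459, -0.04009377],
       [-0.02235436,  0.13794035,  0.99018824,  1.30505141],
       [ 0.        ,  0.        ,  0.        ,  1.        ]])
[... 233 characters left out ...]
187 {'clock': 0.8, 'q': array([-1.15846833,  0.61485649, -0.01254721,  1.42342196,  0.00810751,
        1.10342593, -0.0403852 ]), 'dq': array([ 3.21317531e-04,  9.60215213e-04,  2.50892166e-05, -5.40671315e-04,
       -9.03677209e-04,  1.84479509e-04, -1.00827611e-03]), 'effort': array([-8.86445578e-04, -4.69061458e+01,  2.58853063e-01, -1.71333343e+01,
        1.01128526e-02,  1.59031213e-03, -1.04489993e-05]), 'tool_pos': array([0.27615916, 0.58836828, 0.23131835]), 'tcp_rot': array([3.14159001e+00, 6.13533686e-05, 1.13198585e+00]), 'contact_force': array([ 0.5984113 ,  0.61764655, -0.04838587]), 'wrist_torque': array([-0.01283067,  0.01830152,  0.00475077]), 'width': 0.08543355098462509}
```

View both.

```bash
cat > h.py <<'E'
from cell import env, move_gripper, sensors, eyes, order
import cv2, numpy as np
def KD(c):
    k=eyes.calibration(c); f=192/np.tan(np.radians(k["fovy"]/2))
    return np.array([[f,0,k["cx"]],[0,f,k["cy"]],[0,0,1.]]),k["D"],k["extrinsics"]
def ray(c,uv):
    K,D,T=KD(c); p=cv2.undistortPoints(np.array([[uv]],float),K,D)[0,0]
    return T[:3,3],T[:3,:3]@np.array([p[0],-p[1],-1])
def at(c,uv,z):
    o,d=ray(c,uv); return (o+d*(z-o[2])/d[2])[:2]
def proj(c,P):
    K,D,T=KD(c); q=(np.asarray(P)-T[:3,3])@T[:3,:3]
    return cv2.projectPoints((q*[1,-1,-1]).reshape(1,1,3),np.zeros(3),np.zeros(3),K,D)[0][0,0]
Z=dict(round_pad=.08,square_pad=.08,long_pad=.08,tip=.086,post=.112,plate=0)
E
python3 - <<'E'
from h import *
m=dict(scene=dict(round_pad=[251.0,208.7],square_pad=[273.3,204.0],long_pad=[262.4,194.4],tip=[279.8,221.5],post=[217.8,163.8],plate=[264.9,217.9]),
top=dict(round_pad=[268.9,185.8],square_pad=[248.8,169.4],long_pad=[251.2,199.5],tip=[256.8,159.8],post=[263.1,238.3],plate=[256.9,185.7]))
for c in m:
    for l in m[c]: print(c,l,at(c,m[c][l],Z[l]).round(4))
a=cv2.imread("pics/scene0.png");b=cv2.imread("pics/top0.png")
cv2.imwrite("pics/a.png",cv2.resize(a,(800,600),interpolation=3))
cv2.imwrite("pics/b.png",cv2.resize(b,(800,600),interpolation=3))
cv2.imwrite("pics/c.png",np.hstack([cv2.resize(a[155:255,200:300],(400,400),interpolation=3),cv2.resize(b[145:245,205:305],(400,400),interpolation=3)]))
E
```

```text
scene round_pad [ 0.6144 -0.0574]
scene square_pad [0.6397 0.0019]
scene long_pad [ 0.5954 -0.0019]
scene tip [ 0.6979 -0.0232]
scene post [ 0.4503 -0.0517]
scene plate [ 0.623  -0.0114]
top round_pad [ 0.614  -0.0588]
top square_pad [0.6653 0.0048]
top long_pad [ 0.5702 -0.0043]
top tip [ 0.6951 -0.02  ]
top post [ 0.4502 -0.0427]
top plate [ 0.626  -0.0202]
```

View pics/a.png

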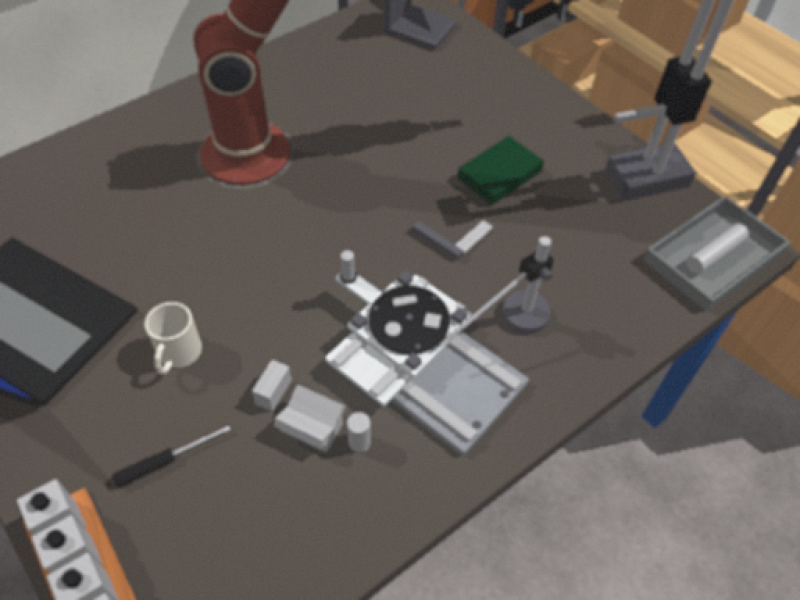

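View pics/b.png

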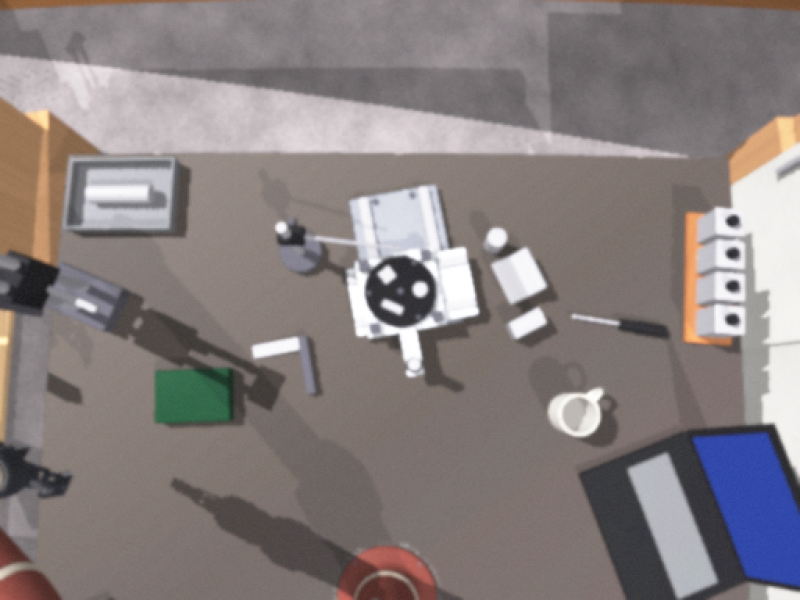

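View pics/c.png

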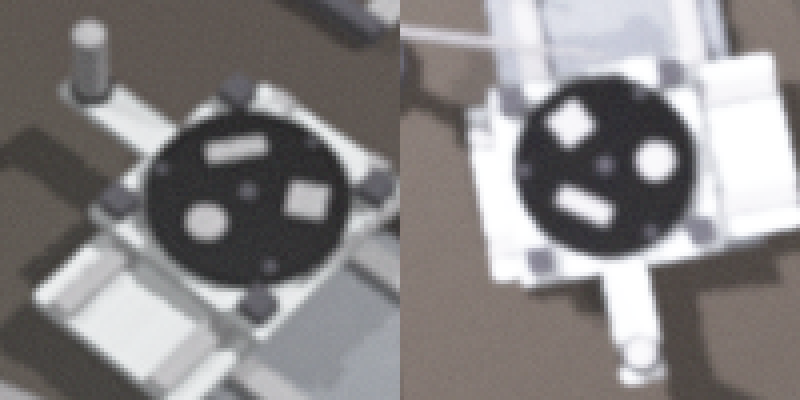

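The post is at ~(217,163) in scene and (264,233) in top. The pads are clearly bright on black. The tip is lost against the white carrier, at roughly (280,221) in scene and (257,160) in top. I'll refine the pads by thresholding.

```bash
cat >> h.py <<'E'
def pads(img,c,guess):
    "subpixel centroids of the bright pads near guessed pixels -> world xy at z=.08"
    g=img.astype(float).mean(2); out={}
    for l,(u,v) in guess.items():
        r=8; x0,y0=int(round(u))-r,int(round(v))-r; w=g[y0:y0+2*r+1,x0:x0+2*r+1]
        s=cv2.resize(w,None,fx=8,fy=8,interpolation=cv2.INTER_CUBIC)
        lo,hi=np.percentile(w,10),w[r-1:r+2,r-1:r+2].mean()
        n,lab,st,ce=cv2.connectedComponentsWithStats((s>(lo+hi)/2).astype(np.uint8))
        k=lab[8*r+4,8*r+4]; p=(ce[k]+.5)/8-.5+[x0,y0]
        out[l]=(p.round(2),at(c,p,.08).round(4),st[k][4]/64)
    return out
E
python3 - <<'E'
from h import *
G=dict(scene=dict(round_pad=(251,210),square_pad=(276,204),long_pad=(259,191.6)),top=dict(round_pad=(268.6,184.6),square_pad=(247.4,175.4),long_pad=(250.6,196)))
for c in G:
    im=cv2.imread(f"pics/{c}0.png")
    r=pads(im,c,G[c])
    for l in r: print(c,l,*r[l])
    P={l:r[l][1] for l in r}
    print([np.linalg.norm(P[a]-P[b]).round(4) for a,b in(("round_pad","square_pad"),("round_pad","long_pad"),("square_pad","long_pad"))])
print("post top",at("top",(264.7,232.3),.13),at("scene",(221.9,162),.13))
print("disc",at("top",(256,185.8),.076),at("scene",(261.3,202),.076))
E
```

```text
scene round_pad [251.14 209.98] [ 0.618  -0.0597] 73.796875
scene square_pad [276.32 204.59] [0.6463 0.0073] 84.96875
scene long_pad [258.47 191.75] [ 0.5814 -0.005 ] 76.734375
[np.float64(0.0727), np.float64(0.0658), np.float64(0.0661)]
top round_pad [268.45 184.71] [ 0.6174 -0.0574] 77.953125
top square_pad [247.23 175.4 ] [0.6461 0.0094] 87.6875
top long_pad [250.73 195.91] [ 0.5814 -0.0027] 81.671875
[np.float64(0.0727), np.float64(0.0655), np.float64(0.0658)]
post top [ 0.46753101 -0.0471952 ] [ 0.46434134 -0.04643197]
disc [ 0.61406245 -0.01851871] [ 0.61192836 -0.01879022]
```

Run:
```python
from h import *
p=np.array([.466,-.047]); q=sensors.sense()
psi=1.76
R=[np.pi,0,psi]
env.move_to([*p,.20],R)
env.movel([*p,.093],v=.12)
move_gripper(0.0,60)
s=sensors.sense();print(s["clock"],s["tool_pos"],s["width"],s["contact_force"],s["q"])
```

```text
4.8083 [ 0.46624362 -0.04742523  0.09344642] 0.02319355763886082 [-1.50900306 -1.47397947  4.86784896] [ 0.0256197   0.54975111  0.04168965  2.08648199 -0.04418637  0.50536597
  1.85937698]
```

Run:
```python
from h import *
s=sensors.sense(); p0=s["tool_pos"]; d=np.array([.0835,-.008])
env.movel(list(p0+[*d,0]),v=.08)
s=sensors.sense();print(s["clock"],s["tool_pos"]-p0,s["contact_force"])
D=(s["tool_pos"]-p0)[:2]
base=dict(round_pad=[.6177,-.0585],square_pad=[.6462,.0084],long_pad=[.5814,-.0038])
t=[]
for c in("scene","top"):
    im=eyes.camera(c);cv2.imwrite(f"pics/{c}1.png",im)
    r=pads(im,c,{l:proj(c,[*(np.array(base[l])+D),.08]) for l in base})
    for l in r: print(c,l,*r[l],(r[l][1]-D).round(4))
    print([(d["xy"],d["confidence"],at(c,d["xy"],.086).round(4)) for d in eyes.mark_of(c,"tip")][:2])
    u,v=np.round(proj(c,[*(np.array([.613,-.0186])+D),.08])).astype(int)
    print(u-25,v-25); t.append(cv2.resize(im[v-25:v+25,u-25:u+25],(400,400),interpolation=3))
cv2.imwrite("pics/d.png",np.hstack(t))
```

```text
6.0083 [ 8.38240557e-02 -7.33082360e-03  8.32896431e-05] [0.44817892 3.01702211 2.63393237]
scene round_pad [268.38 231.74] [ 0.7016 -0.0657] 82.65625 [ 0.6178 -0.0584]
scene square_pad [294.04 226.16] [7.301e-01 6.000e-04] 92.5 [0.6463 0.0079]
scene long_pad [275.52 212.39] [ 0.6651 -0.011 ] 82.078125 [ 0.5813 -0.0037]
[([279.7, 222.2], 0.88, array([ 0.6995, -0.0249])), ([289.6, 226.3], 0.53, array([ 0.7257, -0.012 ]))]
254 198
top round_pad [270.73 158.48] [ 0.7012 -0.0637] 76.03125 [ 0.6174 -0.0564]
top square_pad [249.76 149.38] [0.7299 0.0029] 81.984375 [0.6461 0.0102]
top long_pad [253.24 169.55] [ 0.665  -0.0092] 76.9375 [ 0.5812 -0.0019]
[([255.1, 162.6], 0.96, array([ 0.6861, -0.0148]))]
234 135
```

View pics/d.png

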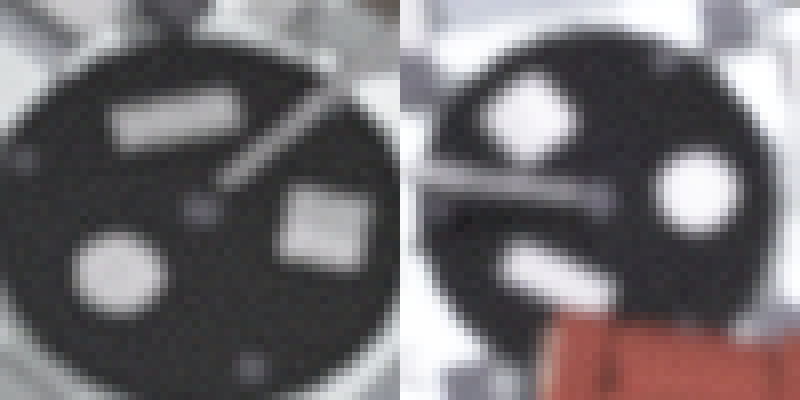

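Scene crop: rod's free end at ~(222,184), i.e. pixel (281.3,220.6). Top crop: end at ~(185,190), i.e. (256.7,158.3), merging with the centre screw. The arm's red link clips the lower right.

Run:
```python
from h import *
for c,uv in(("scene",(281.3,220.6)),("top",(256.7,158.3))): print(c,at(c,uv,.086))
# rod profile along its axis
for c,a,b in(("scene",(296,207),(278,223)),("top",(236,156),(262,158.8))):
    im=cv2.imread(f"pics/{c}1.png").astype(np.float32).mean(2)
    n=int(np.hypot(b[0]-a[0],b[1]-a[1])*2)
    d=np.array(b,float)-a; d/=np.linalg.norm(d); m=np.array([-d[1],d[0]])
    for i in range(n+1):
        q=a+d*i/2; o=np.arange(-3,3.1,.25)
        pr=cv2.remap(im,(q[0]+o*m[0]).astype(np.float32)[None],(q[1]+o*m[1]).astype(np.float32)[None],1)[0]
        w=np.clip(pr-55,0,None); print(c,i,q.round(1),(q+m*(w*o).sum()/max(w.sum(),1)).round(2),pr.max().round(),w.sum().round())
```

```text
scene [ 0.69813987 -0.01816013]
top [ 0.69988374 -0.01959225]
scene 0 [296. 207.] [295.89 206.88] 209.0 3024.0
scene 1 [295.6 207.3] [295.47 207.16] 200.0 2776.0
scene 2 [295.3 207.7] [295.09 207.48] 177.0 2398.0
scene 3 [294.9 208. ] [294.77 207.88] 150.0 1961.0
scene 4 [294.5 208.3] [294.56 208.39] 141.0 1551.0
scene 5 [294.1 208.7] [294.42 208.98] 134.0 1234.0
scene 6 [293.8 209. ] [294.28 209.58] 133.0 1027.0
scene 7 [293.4 209.3] [293.95 209.96] 136.0 981.0
scene 8 [293.  209.7] [293.52 210.23] 140.0 1011.0
scene 9 [292.6 210. ] [293.12 210.53] 144.0 1047.0
scene 10 [292.3 210.3] [292.75 210.87] 146.0 1032.0
scene 11 [291.9 210.7] [292.37 211.2 ] 143.0 996.0
scene 12 [291.5 211. ] [292.   211.53] 143.0 992.0
scene 13 [291.1 211.3] [291.64 211.88] 141.0 979.0
scene 14 [290.8 211.7] [291.26 212.2 ] 140.0 961.0
scene 15 [290.4 212. ] [290.88 212.53] 138.0 936.0
scene 16 [290.  212.3] [290.52 212.88] 138.0 926.0
scene 17 [289.6 212.6] [290.15 213.21] 140.0 933.0
scene 18 [289.3 213. ] [289.78 213.55] 136.0 903.0
scene 19 [288.9 213.3] [289.41 213.88] 134.0 867.0
scene 20 [288.5 213.
[... 3361 characters left out ...]
4.84 158.46] 130.0 935.0
top 39 [255.4 158.1] [255.34 158.54] 125.0 860.0
top 40 [255.9 158.1] [255.83 158.65] 119.0 796.0
top 41 [256.4 158.2] [256.32 158.77] 116.0 763.0
top 42 [256.9 158.2] [256.8  158.94] 116.0 770.0
top 43 [257.4 158.3] [257.3 159. ] 116.0 838.0
top 44 [257.9 158.4] [257.8  159.06] 119.0 914.0
top 45 [258.4 158.4] [258.29 159.18] 117.0 915.0
top 46 [258.9 158.5] [258.78 159.26] 113.0 869.0
top 47 [259.4 158.5] [259.27 159.38] 107.0 754.0
top 48 [259.9 158.6] [259.77 159.45] 96.0 568.0
top 49 [260.4 158.6] [260.26 159.56] 85.0 379.0
top 50 [260.9 158.7] [260.73 159.82] 74.0 193.0
top 51 [261.4 158.7] [261.22 159.93] 64.0 68.0
top 52 [261.9 158.8] [261.68 160.34] 57.0 8.0
```

```bash
cat >> h.py <<'E'
P0=np.array([.46624,-.04743,.09345])
base=dict(round_pad=[.6177,-.0576],square_pad=[.6462,.0090],long_pad=[.5814,-.0030])
def go(D,name,v=.08):
    z=sensors.sense()["tool_pos"][2]
    env.movel([P0[0]+D[0],P0[1]+D[1],z],v=v)
    env.sleep(.2); look(name)
def look(name):
    s=sensors.sense();D=(s["tool_pos"]-P0)[:2]
    print(s["clock"],D,s["contact_force"]); t=[]
    for c in("scene","top"):
        im=eyes.camera(c);cv2.imwrite(f"pics/{c}_{name}.png",im)
        r=pads(im,c,{l:proj(c,[*(np.array(base[l])+D),.08]) for l in base})
        for l in r: print(c,l,*r[l],(r[l][1]-D).round(4))
        u,v=np.round(proj(c,[.6985,-.018,.083])).astype(int)
        print(u-20,v-20); t.append(cv2.resize(im[v-20:v+20,u-20:u+20],(400,400),interpolation=3))
    cv2.imwrite(f"pics/{name}.png",np.hstack(t))
E
python3 - <<'E'
from h import *
go((.0807,.040),"e")
E
```

```text
7.1583 [0.08003614 0.04130127] [-2.47314598  2.35920479  5.96444927]
scene round_pad [282.3 220.5] [ 0.6968 -0.013 ] 101.234375 [ 0.6168 -0.0543]
scene square_pad [306.61 216.13] [0.7265 0.0492] 89.125 [0.6465 0.0079]
scene long_pad [288.19 202.74] [0.6617 0.0378] 79.453125 [ 0.5817 -0.0035]
261 201
top round_pad [254.76 159.29] [ 0.698  -0.0134] 85.859375 [ 0.618  -0.0547]
top square_pad [234.76 152.21] [0.7202 0.0503] 122.71875 [0.6402 0.009 ]
top long_pad [237.72 170.66] [0.6609 0.0396] 78.453125 [ 0.5809 -0.0017]
236 139
```

View pics/e.png

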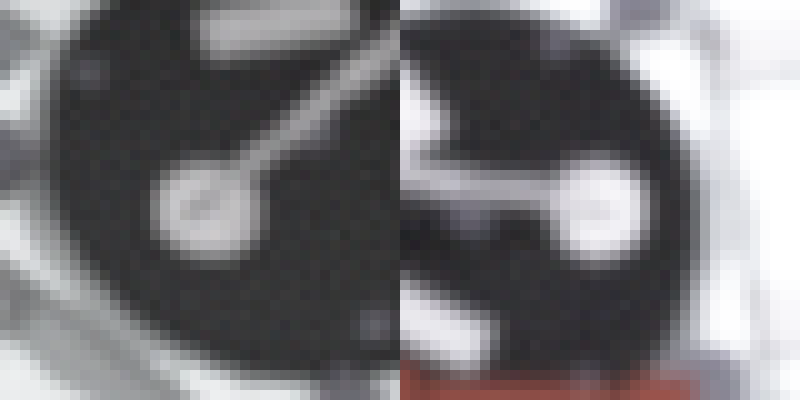

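Scene crop: round pad centre ~(207,210) with the rod's end and its dark shadow at ~(205,205), practically central. Top crop: pad centre ~(200,210), rod end inside it. I'll take out the ~1.5 mm overshoot and hold.

Run:
```python
from h import *
z=sensors.sense()["tool_pos"][2]
env.movel([P0[0]+.0812,P0[1]+.0382,z],v=.01)
env.sleep(1.2)
s=sensors.sense();print(s["clock"],s["tool_pos"]-P0,s["contact_force"])
a=np.hstack([cv2.resize(eyes.camera(c)[v:v+40,u:u+40],(400,400),interpolation=3) for c,u,v in(("scene",261,201),("top",236,139))])
cv2.imwrite("pics/f.png",a)
```

```text
8.7917 [8.05919531e-02 3.91933385e-02 4.48550331e-05] [-2.62077917  1.39902169  5.36182284]
```

View pics/f.png

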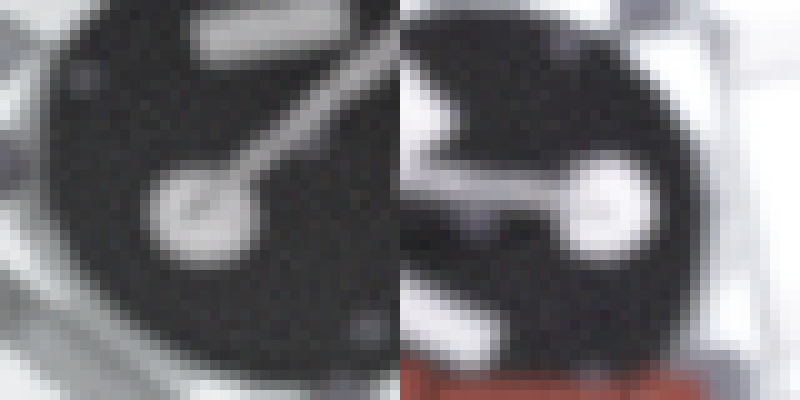

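```bash
cat >> h.py <<'E'
def goc(D,name):
    "move, correct once by the sensed tool position, hold, look"
    z=P0[2]; D=np.array(D); cmd=D.copy()
    for v in(.08,.012):
        env.movel([*(P0[:2]+cmd),z],v=v); env.sleep(.25)
        e=D-(sensors.sense()["tool_pos"]-P0)[:2]; print("err",e.round(4)); cmd=cmd+e
    env.sleep(.8); look(name)
E
python3 - <<'E'
from h import *
goc((.0522,-.0270),"g")
E
```

```text
err [0.0005 0.0009]
err [ 0.0001 -0.0005]
11.4833 [ 0.05207856 -0.02650592] [-2.52567199 -1.9958242   5.15903922]
scene round_pad [255.43 227.42] [ 0.6698 -0.0851] 81.046875 [ 0.6177 -0.0586]
scene square_pad [281.81 221.25] [ 0.6979 -0.0157] 107.03125 [0.6458 0.0108]
scene long_pad [262.9  208.32] [ 0.6334 -0.0303] 80.796875 [ 0.5813 -0.0038]
261 201
top round_pad [276.7  168.41] [ 0.6695 -0.0828] 76.140625 [ 0.6174 -0.0563]
top square_pad [255.35 159.11] [ 0.6986 -0.0153] 91.671875 [0.6465 0.0112]
top long_pad [259.13 179.58] [ 0.6333 -0.0281] 77.84375 [ 0.5812 -0.0016]
236 139
```

View pics/g.png

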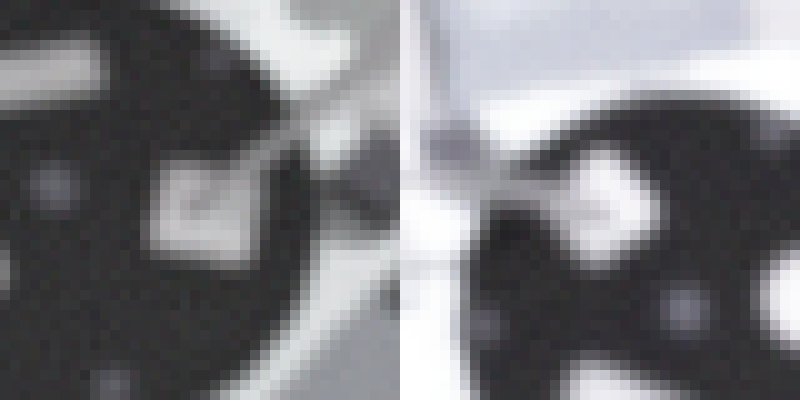

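Square pad centre is ~(206,213) in the scene crop, which matches the expected point under the tip. It was held for over 1 s. Next is the long pad.

Run:
```python
from h import *
goc((.1170,-.0150),"i")
move_gripper(.07); env.sleep(.3)
look("j")
```

```text
err [-0.0005 -0.0015]
err [0.0006 0.0014]
14.1333 [ 0.11646953 -0.01647244] [1.48094206 2.71539958 4.31945364]
scene round_pad [273.49 241.94] [ 0.7343 -0.0747] 85.453125 [ 0.6178 -0.0582]
scene square_pad [299.45 236.24] [ 0.7629 -0.0085] 95.640625 [0.6464 0.008 ]
scene long_pad [281.53 221.17] [ 0.6972 -0.0161] 108.4375 [5.807e-01 4.000e-04]
261 201
top round_pad [273.67 148.42] [ 0.7338 -0.0727] 75.953125 [ 0.6173 -0.0562]
top square_pad [252.78 139.42] [ 0.7625 -0.0061] 82.15625 [0.646  0.0104]
top long_pad [254.84 160.02] [ 0.6956 -0.0137] 83.203125 [0.5791 0.0028]
236 139
15.05 [ 0.11646195 -0.01647607] [-0.3787441  -1.32025306 -0.11501874]
scene round_pad [273.45 241.92] [ 0.7342 -0.0748] 86.171875 [ 0.6177 -0.0583]
scene square_pad [299.45 236.23] [ 0.7628 -0.0085] 95.578125 [0.6463 0.008 ]
scene long_pad [281.48 221.15] [ 0.6971 -0.0162] 107.296875 [5.806e-01 3.000e-04]
261 201
top round_pad [273.68 148.42] [ 0.7338 -0.0728] 76.0 [ 0.6173 -0.0563]
top square_pad [252.78 139.44] [ 0.7624 -0.0061] 82.484375 [0.6459 0.0104]
top long_pad [254.78 159.96] [ 0.6958 -0.0135] 82.984375 [0.5793 0.003 ]
236 139
```

View pics/j.png

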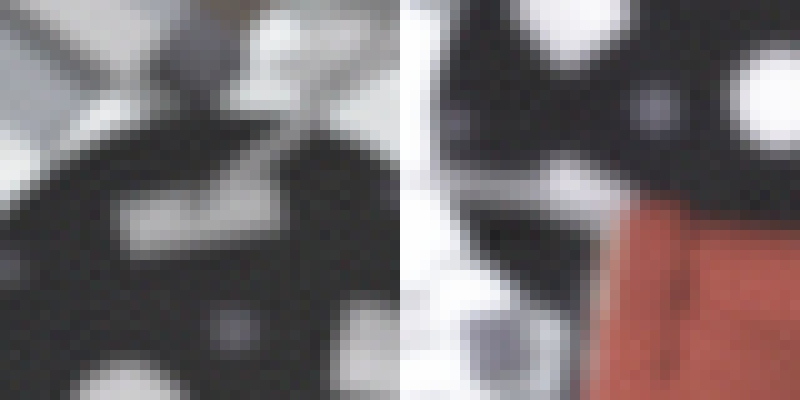

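The long pad sits ~1–2 mm from the tip point (scene crop centre (201,217), expected (206,213)), and opening didn't move it. I'll retreat upwards and check unobstructed.

Run:
```python
from h import *
s=sensors.sense(); p=s["tool_pos"]
move_gripper(.085)
env.movel([p[0],p[1],.22],v=.12)
env.move_to([.42,-.25,.28],[np.pi,0,1.76])
s=sensors.sense(); print(s["clock"],s["tool_pos"])
D=np.array([.11646,-.01647]); tip=dict(scene=(281.2,220.45),top=(256.1,158.55)); t=[]
for c in("scene","top"):
    im=eyes.camera(c)
    r=pads(im,c,{l:proj(c,[*(np.array(base[l])+D),.08]) for l in("round_pad","square_pad")})
    rel=dict(round_pad=[-.0363,.0547],square_pad=[-.0648,-.0122])
    tw=at(c,tip[c],.086)
    for l in r: print(c,l,r[l][0],"long-tip (m)",(r[l][1]+rel[l]-tw).round(4))
    u,v=dict(scene=(261,201),top=(236,139))[c]
    print("below tip crop px",(proj(c,[*tw,.08])+.5-[u,v])*10)
    t.append(cv2.resize(im[v:v+40,u:u+40],(400,400),interpolation=3))
cv2.imwrite("pics/k.png",np.hstack(t))
```

```text
17.6583 [ 0.42119772 -0.2485227   0.27956965]
scene round_pad [273.47 241.94] long-tip (m) [ 0.0004 -0.002 ]
scene square_pad [299.34 236.03] long-tip (m) [-0.0002 -0.0024]
below tip crop px [205.66895692 211.30389242]
top round_pad [273.65 148.43] long-tip (m) [-0.0016 -0.0003]
top square_pad [252.69 139.66] long-tip (m) [-0.0022 -0.0004]
below tip crop px [206.28622994 204.65639556]
```

View pics/k.png

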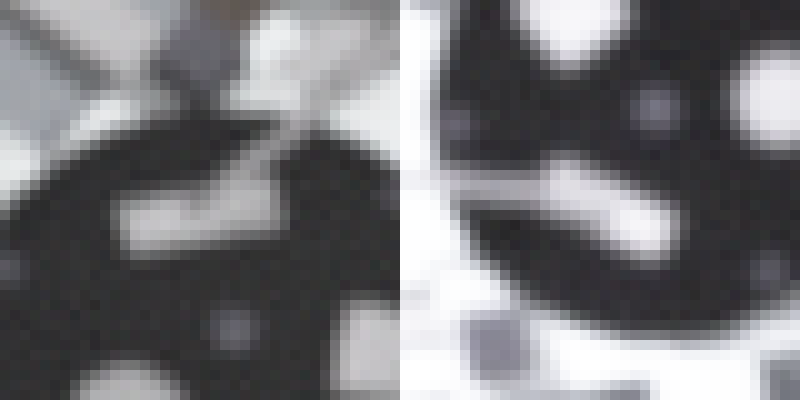

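```bash
python3 -c "
from h import *
order.hand_in(); print(sensors.sense()['clock'])"
```

```text
the job is handed in; nothing more can be done
the job is handed in; nothing more can be done
```

The job is handed in at about 18 s on the robot's clock. The long pad is under the tip and the gripper is open and clear of everything. The hand-in gives no verdict, so what follows is from my own checks.

- **Round pad:** I gripped the post and brought this pad under the tip, then held it for over 1 s. It was about 1 mm off by the post position and the last picture.
- **Square pad:** I held this pad for over 1 s too, about 0.5 mm off by post position, and the scene picture showed it centred on the point under the tip.
- **Long pad:** The small correction move did not take out the last 1.5 mm of post error. After release and retreat, the cameras put the pad's centre about 1.6 mm off on average, 2.4 mm at worst.

**Disagreements:** The two cameras disagree by about 2 mm on the direction of the long pad's offset: scene says 2.0–2.4 mm to the right, top says 1.6–2.2 mm towards the robot. I left it because both are inside the 4 mm limit. The trained networks' tip marks were several millimetres off, so I measured the rod's end against the black disc instead.

**Not checked:** I saw no sign of touching the flange, the pointer or the loose things. I did not measure the loose things' positions again at the end.

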